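Clear the hand mill's socket and mesh its key

ROBOT

A 7-joint arm with a two-finger parallel gripper is mounted at the origin on the work surface. World frame = base frame: x ahead of the robot, y to its left, z up, the work surface at z = 0. Lengths are in mm, angles in rad, forces in N, time in s.
With the tool pointing down it reaches from about 400 to 900 mm from the base axis. Payload 5.6 kg.
Tool frame: the origin (TCP) lies midway between the tips of the shut fingers; the grasp point (between the pads) lies 19 mm behind it; z points along the fingers, y is the line along which they close (so a half turn about z gives the same grasp; the last joint's range is limited). The gripper opens to 92 mm and grips with 3 to 60 N. Pads are 20 mm wide; open, the fingers measure 128 mm over their backs; the gripper's body (75 mm by 189 mm) begins 69 mm behind the grasp point.
Start: joints at [1.183, 0.468, -0.012, 1.603, 0.006, 1.071, -0.056], TCP at [219.665, -611.765, 214.592] pointing down, gripper open.
Joint ranges: [-2.53, 2.53], [-0.31, 2.02], [-1.57, 1.55], [0.28, 2.44], [-1.29, 4.43], [0.15, 1.84], [-2.92, 2.92]. Speed limits (rad/s): [2.57, 2.57, 3.14, 3.14, 3.14, 3.14, 3.14].

INTERFACE

Orientations are given as a rotation vector (axis times angle).
In Python, from cell import robot, grip, kin, viewer gives the robot as it stands. Calls block until the motion is done:
- robot.movep(position, orientation): joint-space move of the TCP to a pose.
- robot.servo_line(position, feed=150, rotation=None): straight line of the TCP; rotation=None keeps the orientation; feed is the mean speed in mm/s.
- robot.goto_joints(angles): joint-space move.
- grip(opening, newtons=None): opening from 0.0 (shut) to 1.0 (fully open); newtons is the grip in N (None keeps the last); returns when the fingers have stopped.
- robot.hold(seconds).
- kin.ik(position, orientation): joint angles nearest the present ones, or None.
- robot.observe(): the state.
- viewer.read_camera(name): name is "side" or "top" or "wrist"; returns the picture (400x640x3 uint8, red, green, blue); there is no depth.
- viewer.camera_info(name): a dict with "camera_matrix" (3x3 intrinsics, pixels), "R" (3x3) and "t" (3): a world point X has camera coordinates R X + t. Camera axes: x right, y down, z forward; pixel columns grow to the right and rows downward; lengths in mm; the calibration is good to about 2 mm. A picture is of the moment at which its call begins: read the wrist's pose just before it. camera_info takes no time and is no camera call; for the wrist camera it gives the pose at the moment of the call.
A pose or a line that the arm cannot do raises robot.IKError and nothing moves.
- robot.job_done(): hands the job in; it is judged then, once.
Trained networks look in the newest picture that a camera, given by its name, has taken for a name from the list of things; names that differ only in an ending like _2 or _b are one class to them, and where a whole thing is asked for, a point or a joint stands for the part that bears it (a point fixed in the world has none). Each returns a list of dicts, best first, with "confidence" (0 to 1); they miss things now and then, are a little off and sometimes report something else, mostly with a low value. They report only what shows in the picture. A call takes as long as a camera call. They do not tell look-alikes from the thing itself.
- viewer.silhouettes(name, camera): "mask" (400x640 bool, what is visible of it).
- viewer.pinpoint(name, camera): "at" ([x, y, z] in mm, in the coordinates of the camera as it stood for that picture, good to about 4 mm: a listed point, or the origin of a listed thing).
The state is a dict: "t": time; "joints": joint angles; "joint_velocities": joint speeds; "joint_torque": joint torques, N m; "tcp_pos": TCP position; "tcp_rot": TCP orientation; "contact_force": force on the tool from outside, world axes, zero at the start; "wrist_torque": the same for the moment, N m; "grip_width": opening from 0.0 (shut) to 1.0 (fully open); "grip_force": force on a finger pad.
Only numpy, scipy, OpenCV 4.12 (cv2) and the standard library are available. Lean on these libraries where they do the work, as an engineer would, in place of code of your own. Each camera call takes 0.05 s, during which the arm holds its last target. There are 200 camera calls.

TASK

The stirring stick has been left standing in the socket on top of the hand mill: first take it out and hang it by its eye on the peg of the peg stand, and let go of it. Then take the T-handled key from the cup on the lazy susan, turn it until its splines mesh with the cross-shaped socket of the mill, slide it fully home, and press it down until the spring-loaded hub is at the bottom of its travel. Finish while still gripping the key and holding the hub pressed down; do not tip over the gourd, the flask or the jar on the lazy susan.

Things in the scene. Friction and masses are not known exactly. Their poses are not given: they have to be found in the camera images.
- mill: Hand mill, fixed to the counter: a round wood and steel body 94 mm across (foot 100 mm), rim 96 mm above the counter. Origin: middle of its underside. A square aluminium hub, 44 x 44 mm, stands in its middle; hub top 110 mm above the counter when not pressed.
- hub_mouth (a point): Centre of the socket's mouth, in the flat top face of the mill's square hub. The socket is a cross (plus sign) of two slots, each 30 mm long, 9 mm wide and 31 mm deep, along this point's x and y axes; z is up. At the start the stirring stick stands in it.
- hub (a joint): How far the hub is pressed down against its spring, m: 0 = up, 0.010 = bottom of its travel. It slides straight down, does not turn, and springs back; it takes 3 N to start it and 9 N to hold it at the bottom.
- stick: Flat wooden stirring stick, 190 mm long, 6 mm thick, about 40 g. Origin: centre of its lower end; z along it towards the eye and tab, x through its thickness, y across its width (27 mm wide up to 122 mm, then the round eye, then the tab). Starts upright in the mill's socket, 31 mm deep, in the slot along the hub's y.
- stick_eye (a point): Centre of the stick's round eye: outer diameter 34 mm, a through hole 18 mm in diameter along this point's x axis; 138 mm above the stick's lower end, 52 mm below its top.
- stick_tab (a point): Where to grip the stick: flat tab above the eye, 20 mm wide (y), 6 mm thick (x), from 153 mm to the top at 190 mm of its length; this point 174 mm above the lower end, 36 mm above the eye's centre, 16 mm below the top.
- peg_stand: Fixed stand: wooden foot 90 x 80 x 12 mm, a steel post 16 mm in diameter and 190 mm high at this origin (its foot), and the peg, which leaves the top of the post towards this body's -x axis. z is up.
- peg_mid (a point): Point on the peg's centre line, 32 mm out from the post's axis, 190 mm above the counter; a hanging stick's eye goes about here. The peg is 8 mm thick and rises outwards by 14 degrees; axes as the stand's (-x points out along the peg).
- peg_tip (a point): Centre of the small ball (11 mm in diameter) at the free end of the peg, 56 mm out from the post's axis, 196 mm above the counter.
- key_center (a point): The mill's T-handled key, half-way up, on its axis; 82 mm high in all, about 180 g; z up along the key, x along its bar. At the start it stands upright in a fixed grey plastic cup on the lazy susan (outer diameter 56 mm, bore 32 mm), its flange on the cup's rim 77 mm above the counter.
- key_bar (a point): Middle of the key's wooden cross bar, where to grip it: 64 mm long (x), 16 mm wide (y), 18 mm high; 32 mm above key_center, 45 mm above the flange's underside, 9 mm below the top. A neck 16 mm in diameter joins bar and flange.
- key_flange (a point): Centre of the underside of the key's round steel flange, 40 mm in diameter, 6 mm thick; 13 mm below key_center. Home: this face flat on the hub's top face, this point at the socket's mouth.
- key: The same key; this point is the centre of its lower end, 28 mm below the flange's underside. Between them the splines: a plus-shaped cross of two blades along the key's x and y, 27 mm across, 6 mm thick, the lowest 6 mm thinner (3.5 mm thick, 22 mm across) as a lead-in. It meshes with the socket every quarter turn.
- susan: Round wooden lazy susan, 300 mm across, its top 35 mm above the counter; origin at its middle on the counter; the key's cup stands on it 75 mm from the middle along this body's +x. Its disc can turn on a stiff bearing.
- gourd_center (a point): Bystander on the lazy susan: gourd in a grey plastic holder, 76 mm across, 98 mm high; this point half-way up.
- flask_center (a point): Bystander on the lazy susan: stainless flask with black cap, 68 mm across, 164 mm high; this point half-way up.
- jar_center (a point): Bystander on the lazy susan: small amber glass jar, 50 mm across, 65 mm high; this point half-way up.
Not all that is in view belongs to the job. Of the things that look like the stick, the middle-sized one is meant.

How it is judged:
By the outcome, as a careful person would: the job done as asked, in the order asked, and still so for the second after the job is handed in, while the arm keeps its last pose, push and grip.
It also fails if it takes over 69 s, if anything falls off the work surface, if the arm or the gripper's body presses on something with over 40 N, if the wrist force passes 120 N, or if a joint passes its speed limit or range.

## Working session

There is one attempt and no reset: what is moved stays moved. The work goes in short steps, each a Python script; the robot and the scene stay as the last script left them, time stands still between calls to the robot, and variables do not carry over. Pictures are saved under pics/ and viewed, at most 10 in all, crops included, and the job is handed in when it is done.

```bash
ls; mkdir -p pics; cat > h.py <<'E'
import numpy as np, cv2
from cell import robot, grip, kin, viewer
from scipy.spatial.transform import Rotation as Ro
def cam(n):
    i=viewer.camera_info(n); return np.array(i["camera_matrix"]),np.array(i["R"]),np.array(i["t"])
def find(name,n,c=None,k=3):
    K,R,t=c or cam(n)
    return [(round(d["confidence"],2),np.round(R.T@(np.array(d["at"])-t),1)) for d in viewer.pinpoint(name,n)[:k]]
def save(n,f):
    im=viewer.read_camera(n); cv2.imwrite(f"pics/{f}.png",im[:,:,::-1]); return im
E
python3 - <<'E'
from h import *
for n in ["top","side"]:
    save(n,n+"0")
    for o in ["mill","hub_mouth","stick","stick_eye","stick_tab","peg_stand","peg_mid","peg_tip","key_bar","key_flange","susan","gourd_center","flask_center","jar_center"]:
        print(n,o,*[(a,list(b)) for a,b in find(o,n)])
a=cv2.imread("pics/top0.png");b=cv2.imread("pics/side0.png")
cv2.imwrite("pics/both.png",cv2.resize(np.vstack([a,b]),(480,600)))
print(robot.observe())
E
```

```text
pics
top mill (0.78, [np.float64(507.1), np.float64(92.4), np.float64(0.6)])
top hub_mouth (0.47, [np.float64(505.2), np.float64(89.1), np.float64(112.5)])
top stick (0.5, [np.float64(631.7), np.float64(137.4), np.float64(3.0)]) (0.4, [np.float64(653.7), np.float64(59.7), np.float64(2.4)]) (0.39, [np.float64(505.5), np.float64(94.1), np.float64(81.6)])
top stick_eye (0.72, [np.float64(627.9), np.float64(139.9), np.float64(188.0)]) (0.46, [np.float64(510.0), np.float64(92.1), np.float64(216.6)]) (0.46, [np.float64(653.0), np.float64(56.4), np.float64(98.1)])
top stick_tab (0.45, [np.float64(649.3), np.float64(61.7), np.float64(124.0)])
top peg_stand (0.57, [np.float64(565.6), np.float64(343.9), np.float64(-3.4)])
top peg_mid (0.66, [np.float64(533.1), np.float64(337.0), np.float64(188.8)])
top peg_tip (0.62, [np.float64(511.0), np.float64(332.1), np.float64(194.3)])
top key_bar (0.59, [np.float64(614.2), np.float64(-204.9), np.float64(122.5)])
top key_flange (0.64, [np.float64(615.1), np.float64(-204.1), np.float64(75.1)])
top susan (0.73, [np.float64(566.6), np.float64(-338.4), np.fl
[... 2375 characters left out ...]
ray([ 1.1830001 ,  0.46750454, -0.01160707,  1.60264481,  0.00602652,
        1.07144148, -0.056291  ]), 'joint_velocities': array([ 0.00080478,  0.00070063,  0.00010732, -0.00039533,  0.00149222,
       -0.00012656, -0.00017055]), 'joint_torque': array([-4.77302729e-04, -5.20408666e+01, -1.27091585e-02, -2.44047099e+01,
       -5.66541532e-02,  1.13986741e-02,  8.49649865e-06]), 'tcp_pos': array([ 219.66784912, -611.78174148,  214.61231537]), 'tcp_rot': array([ 3.09498581e+00,  5.38849845e-01, -7.88139235e-05]), 'contact_force': array([-0.09959069,  0.01744439, -0.39780475]), 'wrist_torque': array([ 0.03820039, -0.01674824, -0.01802611]), 'grip_force': 0.0, 'grip_width': 0.9969525927102441}
```

View pics/top0.png

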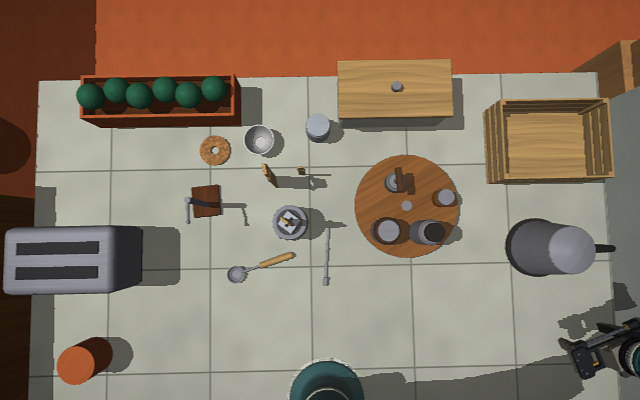

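View pics/side0.png

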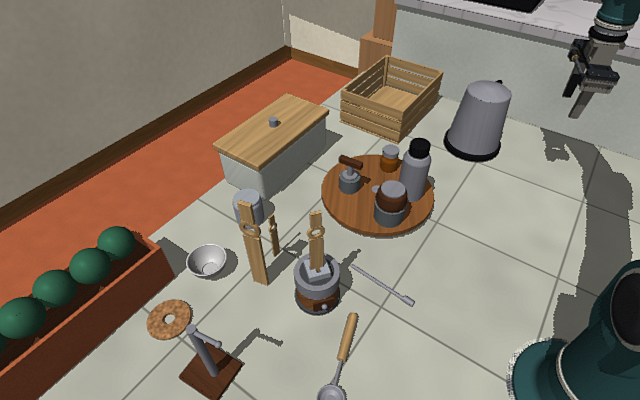

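The top view shows the mill at about (290,222), the key at (400,180), the peg stand at (205,200) and the decoy sticks at (267,172) and (301,170). The networks put the real stick in the mill, at about (504,94). Next I'll take wrist views above the key and the mill to get yaws.

```bash
python3 - <<'E'
from h import *
def down(yaw): return (Ro.from_euler('z',yaw)*Ro.from_euler('x',np.pi)).as_rotvec()
o=robot.observe()
robot.servo_line([250,-560,400],feed=250)
for nm,p,ns in [("key",[560,-205,330],["key_bar","key_flange","susan","key_center","key"]),("mill",[460,94,440],["stick","stick_tab","stick_eye","hub_mouth","mill"]),("peg",[480,330,400],["peg_tip","peg_mid","peg_stand"])]:
    try: robot.movep(p,down(0))
    except robot.IKError as e: print("IK",nm,e); continue
    c=cam("wrist"); print(nm, "cam at",-c[1].T@c[2],"\n",c[1].round(3)); save("wrist","w_"+nm)
    np.savez(f"cam_{nm}.npz",K=c[0],R=c[1],t=c[2])
    for n in ns: print(n,*[(a,b.tolist()) for a,b in find(n,"wrist",c)])
print(robot.observe()["t"],robot.observe()["joints"])
ims=[cv2.imread(f"pics/w_{n}.png") for n in ["key","mill","peg"]]
cv2.imwrite("pics/w_all.png",np.vstack([np.hstack([cv2.resize(i,(400,250)) for i in ims[:2]]),np.hstack([cv2.resize(ims[2],(400,250)),np.zeros((250,400,3),np.uint8)])]))
E
```

```text
key cam at [ 630.93837263 -205.99148655  498.87674777] 
 [[-0.002 -1.     0.001]
 [-0.967  0.002  0.253]
 [-0.253 -0.001 -0.967]]
key_bar (0.9, [612.4, -204.8, 122.6]) (0.73, [613.8, -206.3, 42.1])
key_flange (0.58, [612.9, -204.0, 78.2])
susan (0.65, [551.9, -238.1, -0.9]) (0.21, [567.0, -336.5, 64.4])
key_center (0.73, [615.4, -204.8, 87.4])
key (0.59, [616.7, -205.1, 40.6])
mill cam at [531.95493301  92.90233721 608.34963661] 
 [[-0.002 -1.     0.001]
 [-0.967  0.002  0.254]
 [-0.254 -0.    -0.967]]
stick (0.88, [629.9, 139.8, 0.6]) (0.78, [501.6, 94.0, 80.8]) (0.61, [652.6, 57.7, -1.5])
stick_tab (0.85, [504.9, 98.4, 250.2]) (0.8, [646.9, 56.4, 125.0]) (0.72, [630.7, 136.9, 232.7])
stick_eye (0.7, [631.6, 142.3, 190.3]) (0.69, [504.7, 90.6, 214.6]) (0.6, [652.2, 63.9, 101.8])
hub_mouth (0.89, [504.8, 91.7, 106.6])
mill (0.55, [511.5, 95.3, -1.4])
peg cam at [552.02246105 329.24927793 569.07531546] 
 [[-0.001 -1.     0.002]
 [-0.968  0.002  0.253]
 [-0.253 -0.001 -0.968]]
peg_tip (0.84, [510.9, 334.4, 194.1])
peg_mid (0.87, [534.7, 340.7, 187.1])
peg_stand
7.1917 [-0.08822013  0.31537    -0.73966433  1.48554396  0.21427588  1.42235527
 -2.40831251]
```

View pics/w_all.png

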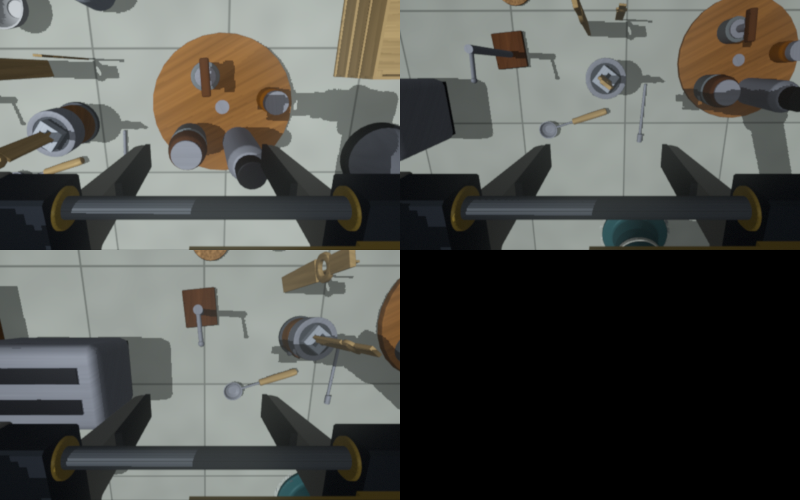

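The key bar in the wrist view is clear at (207,75), running nearly along image rows. The stick stands in the hub at (606,77), with the hub turned roughly 45°. The peg runs from (199,308) to (202,345). I'll enlarge these rectified onto horizontal planes to read the yaws.

```bash
cat >> h.py <<'E'
def rect(im,c,ctr,z,half,px):
    K,R,t=c; s=px/(2*half)   # output: right=-y, down=-x
    Hw=K@np.column_stack([R[:,0],R[:,1],R[:,2]*z+t])
    A=np.array([[0,-1/s,ctr[0]+half],[-1/s,0,ctr[1]+half],[0,0,1]])
    return cv2.warpPerspective(im,np.linalg.inv(Hw@A),(px,px),flags=cv2.INTER_CUBIC)
E
python3 - <<'E'
from h import *
def L(n): d=np.load(f"cam_{n}.npz"); return d["K"],d["R"],d["t"]
I=lambda n:cv2.imread(f"pics/w_{n}.png")
ims=[rect(I("key"),L("key"),(614,-205),131,50,265),rect(I("mill"),L("mill"),(504.5,94),270,40,265),rect(I("mill"),L("mill"),(504.5,94),110,50,265),
 rect(I("peg"),L("peg"),(535,340),192,60,265),rect(cv2.imread("pics/top0.png"),cam("top"),(504.5,94),110,50,265),rect(I("peg"),L("peg"),(504.5,94),110,50,265)]
for i in ims: cv2.drawMarker(i,(132,132),(0,0,255),0,8)
cv2.imwrite("pics/rect.png",np.vstack([np.hstack(ims[:3]),np.hstack(ims[3:])]))
E
```

```text
(no output)
```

View pics/rect.png

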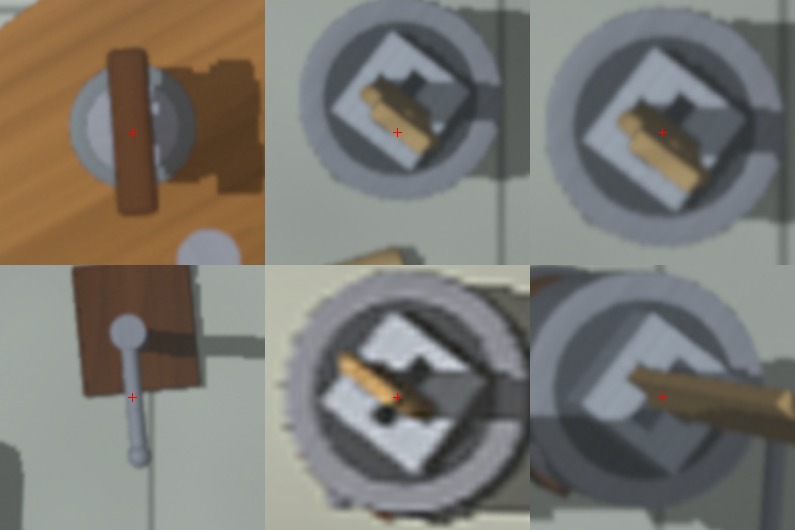

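Readings:
- **Key bar:** yaw about 3.5°, centre (614,-205).
- **Hub:** centre about (505,92.3), yaw about 51° mod 90, with the stick's width along 51°.
- **Peg:** tip about (510,336.5), post (564,342), so the stand's yaw is about 5°.

Now I'll grasp the stick, lift it and bring it in front of the peg.

```bash
cat >> h.py <<'E'
def down(deg): return (Ro.from_euler('z',deg,degrees=True)*Ro.from_euler('x',np.pi)).as_rotvec()
def st():
    o=robot.observe(); print("t",round(o["t"],2),"tcp",o["tcp_pos"].round(1),"F",o["contact_force"].round(1),"M",o["wrist_torque"].round(2),"g",round(o["grip_width"]*92,1),round(o["grip_force"],1)); return o
E
python3 - <<'E'
from h import *
for a,b in [(51,95.2),(-129,-84.8)]:
    print(a,[kin.ik(p,down(y)) is not None and kin.ik(p,down(y)).round(2).tolist() for p,y in [([505,92.5,330],a),([505,92.5,239],a),([480,334,240],b),([532,339,207],b)]])
a=-129 if kin.ik([532,339,207],down(-84.8)) is not None else 51
q=[kin.ik([505,92.5,330],down(y)) for y in (51,-129)]
now=robot.observe()["joints"]
c=[9 if x is None else np.abs(x-now).max() for x in q]; a=[51,-129][int(np.argmin(c))]; print("yaw",a,c)
robot.movep([505.3,92.5,340],down(a)); grip(0.5,25)
robot.servo_line([505.3,92.5,239],feed=120); st()
grip(0,25); robot.hold(0.2); st()
robot.servo_line([505.3,92.5,295],feed=80); st()
c=cam("side"); save("side","s1"); print(find("stick_eye","side",c),find("stick_tab","side",c))
E
```

```text
51 [[0.45, 0.22, -0.8, 1.75, 0.17, 1.24, -1.08], [0.41, 0.32, -0.79, 1.87, 0.26, 1.06, -1.16], [0.06, 0.54, -0.99, 1.7, 0.48, 1.18, -0.97], [0.02, 0.65, -0.95, 1.62, 0.56, 1.17, -0.96]]
-129 [[0.77, 0.41, -1.29, 1.74, 0.41, 1.31, 1.85], [0.74, 0.56, -1.3, 1.85, 0.59, 1.19, 1.7], [0.2, 0.74, -1.32, 1.69, 0.74, 1.32, 1.97], [0.18, 0.88, -1.33, 1.61, 0.87, 1.36, 1.97]]
yaw 51 [np.float64(1.33119484606691), np.float64(4.258544354812269)]
t 10.21 tcp [505.8  92.7 239.7] F [ 0.3 -0.1 -0.4] M [-0.04 -0.07  0.02] g 46.1 0.0
t 11.09 tcp [505.3  92.5 239. ] F [-0.5 -0.3  1.1] M [-0.02  0.03 -0.08] g 5.8 25.0
t 11.94 tcp [505.   92.3 294.7] F [-0.3 -0.3 -0.5] M [ 0.   -0.03  0.01] g 5.5 25.0
[(0.76, array([626.2, 138.8, 189.9])), (0.72, array([506.4,  92.6, 274.9])), (0.64, array([650.5,  58.1, 100.3]))] [(0.94, array([503. ,  94.3, 311.2])), (0.77, array([628.4, 139.5, 237.4])), (0.73, array([649.4,  62.2, 128.1]))]
```

```bash
python3 - <<'E'
from h import *
robot.servo_line([470,334,290],feed=200,rotation=down(95.2))
robot.servo_line([482,334,219],feed=150); robot.hold(0.2); st()
out=[]
for n,z in [("side",0),("top",0)]:
    c=cam(n); im=save(n,n[0]+"2")
    for o in ["stick_eye","stick_tab","peg_tip","peg_mid"]: print(n,o,[(a,b.tolist()) for a,b in find(o,n,c)])
    K,R,t=c; p=K@(R@np.array([500,336,196.])+t); u,v=(p[:2]/p[2]).astype(int); print(u,v)
    r=40
    out.append(cv2.resize(im[v-r:v+r,u-r:u+r,::-1],(400,400),interpolation=cv2.INTER_CUBIC))
cv2.imwrite("pics/c2.png",np.hstack(out))
E
```

```text
t 14.29 tcp [482.3 334.5 220.1] F [-0.4  1.1 -1.4] M [ 0.   -0.08 -0.02] g 5.9 25.0
side stick_eye [(0.95, [483.0, 335.3, 198.1]), (0.95, [625.7, 138.9, 192.8]), (0.64, [648.1, 63.9, 101.5])]
side stick_tab [(0.84, [625.6, 138.3, 236.2]), (0.66, [478.8, 338.4, 237.7]), (0.61, [645.9, 60.2, 129.2])]
side peg_tip [(0.87, [508.5, 338.5, 198.5])]
side peg_mid [(0.81, [529.0, 344.5, 189.4])]
222 346
top stick_eye [(0.75, [627.3, 140.0, 186.7]), (0.61, [486.4, 330.7, 194.2]), (0.42, [650.7, 55.3, 97.8])]
top stick_tab [(0.46, [633.4, 135.7, 235.0]), (0.43, [484.7, 331.9, 233.6]), (0.43, [649.4, 59.4, 125.6])]
top peg_tip [(0.63, [512.3, 338.1, 194.4])]
top peg_mid [(0.56, [532.7, 337.9, 188.4])]
187 225
```

View pics/c2.png

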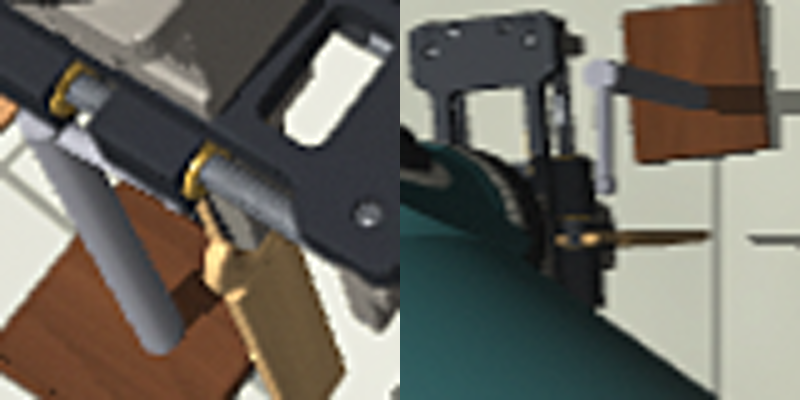

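The side crop shows the stick in the fingers with its eye (230,265) just ahead of the peg. The top crop shows the peg pointing from (600,75) to (607,185), in line with the eye. I'll thread it, watching the force.

```bash
python3 - <<'E'
from h import *
u=np.array([np.cos(np.radians(5.2)),np.sin(np.radians(5.2)),0])
p0=np.array([482,334,218.5]); f0=robot.observe()["contact_force"]
ok=True
for d,dz in [(18,0),(24,0),(30,0),(36,-2),(42,-3.5),(49,-5.5)]:
    robot.servo_line(p0+d*u+[0,0,dz],feed=60); o=st()
    if np.linalg.norm(o["contact_force"]-f0)>5: ok=False; break
c=cam("side"); im=save("side","s3"); print(ok,find("stick_eye","side",c,2))
out=[]
for n in ("side","top"):
    im=im if n=="side" else save("top","t3"); K,R,t=cam(n); p=K@(R@np.array([520,336,180.])+t); a,b=(p[:2]/p[2]).astype(int)
    out.append(cv2.resize(im[b-40:b+40,a-40:a+40,::-1],(400,400),interpolation=cv2.INTER_CUBIC))
cv2.imwrite("pics/c3.png",np.hstack(out))
E
```

```text
t 15.24 tcp [500.2 335.6 218.2] F [-0.9  0.3 -0. ] M [-0.07 -0.12  0.02] g 5.8 25.0
t 15.49 tcp [506.2 336.1 218.4] F [ 0.3 -0.  -0.2] M [-0.06 -0.02  0.03] g 6.1 25.0
t 15.74 tcp [512.3 336.7 218.4] F [ 0.8 -0.7 -0.7] M [-0.08 -0.07 -0.02] g 5.7 25.0
t 16.0 tcp [518.1 337.1 216.2] F [-0.2 -0.1  0.1] M [-0.04 -0.08  0.01] g 5.5 25.0
t 16.25 tcp [524.2 337.7 214.8] F [-1.   0.  -0.1] M [-0.02 -0.12 -0.03] g 5.7 25.0
t 16.52 tcp [531.1 338.3 212.7] F [-0.7  0.4 -0.8] M [ 0.05 -0.08  0.  ] g 5.9 25.0
True [(0.94, array([531.1, 340.7, 193.3])), (0.76, array([626.1, 138.4, 193.9]))]
```

View pics/c3.png

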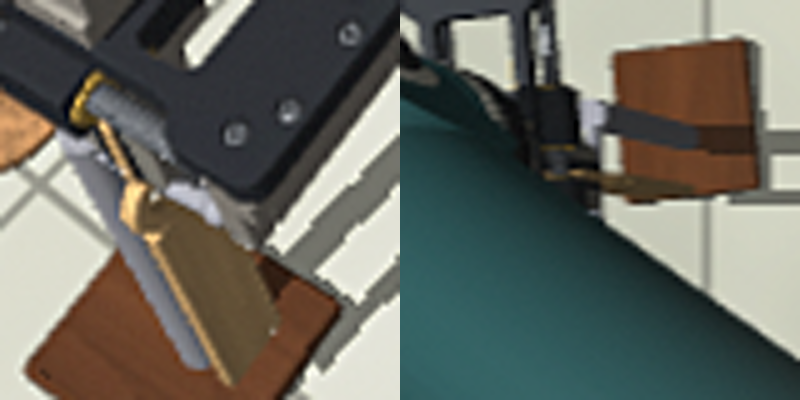

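The peg's outer end shows at (195,205), beyond the eye at (140,205), so it is threaded, and without contact. I'll lower until it touches, then release and back off upwards.

```bash
python3 - <<'E'
from h import *
p=np.array([530.8,338.3,213.0]); f0=robot.observe()["contact_force"]
for z in (211,210,209,208,207.3):
    p[2]=z; robot.servo_line(p,feed=25); robot.hold(0.1); o=st()
    if o["contact_force"][2]-f0[2]>2.5: break
grip(0.22); st()
robot.servo_line(p+[0,0,55],feed=80); st()
robot.servo_line([500,250,330],feed=250); robot.hold(0.3)
c=cam("side"); im=save("side","s4"); print(find("stick_eye","side",c,3))
im2=save("top","t4"); out=[]
for n,im in (("side",im),("top",im2)):
    K,R,t=cam(n); p=K@(R@np.array([530,336,150.])+t); a,b=(p[:2]/p[2]).astype(int)
    out.append(cv2.resize(im[b-40:b+40,a-40:a+40,::-1],(400,400),interpolation=cv2.INTER_CUBIC))
cv2.imwrite("pics/c4.png",np.hstack(out))
E
```

```text
t 17.02 tcp [530.7 338.3 211. ] F [-0.4 -0.1 -1.2] M [-0.04 -0.07  0.05] g 5.6 25.0
t 17.38 tcp [530.8 338.3 210. ] F [-0.9 -0.2 -0.1] M [-0.02 -0.07  0.  ] g 5.9 25.0
t 17.73 tcp [530.8 338.3 209. ] F [0.1 0.6 0.8] M [-0.01 -0.13  0.05] g 5.9 25.0
t 18.07 tcp [530.9 338.4 208.1] F [-0.3 -0.1  0.6] M [-0.   -0.15 -0.04] g 6.0 25.0
t 18.43 tcp [530.9 338.5 207.7] F [-0.  -0.8  3.5] M [-0.11  0.09 -0.  ] g 5.9 25.0
t 18.83 tcp [530.7 338.2 207. ] F [ 0.6  0.7 -0.4] M [-0.01 -0.12 -0.01] g 20.3 0.0
t 19.68 tcp [530.7 338.  261.9] F [-0.  -0.3 -0.2] M [ 0.02 -0.08  0.  ] g 20.4 0.0
[(0.72, array([533. , 339.9, 186.2]))]
```

View pics/c4.png

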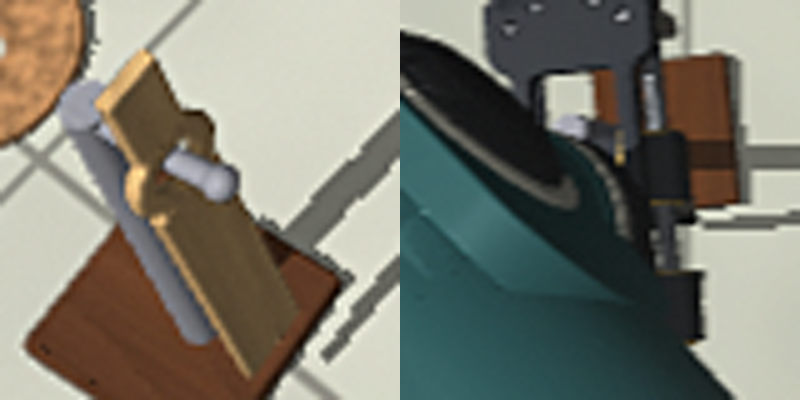

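The stick hangs freely on the peg, with the ball at (225,183) sticking out through the eye. Next I'll refine the hub pose with the socket empty, then fetch the key.

```bash
python3 - <<'E'
from h import *
try: robot.movep([440,92,330],down(20))
except robot.IKError: robot.movep([460,92,380],down(20))
robot.hold(0.3)
c=cam("wrist"); im=save("wrist","w5"); print(find("hub_mouth","wrist",c)); 
r1=rect(im[:,:,::-1],c,(505,92),110,35,400); cv2.drawMarker(r1,(200,200),(0,0,255),0,8)
st()
print([kin.ik([614,-205,z],down(3.5)) is not None for z in (230,103,160)],[ (kin.ik([505,92.3,z],down(51)) is not None) for z in (220,136,125)])
robot.movep([575,-150,330],down(3.5)); robot.movep([565,-205,260],down(3.5)); robot.hold(0.2)
c=cam("wrist"); im=save("wrist","w6"); print(find("key_bar","wrist",c),find("key_center","wrist",c)); st()
r2=rect(im[:,:,::-1],c,(614,-205),131,50,400); cv2.drawMarker(r2,(200,200),(0,0,255),0,8)
cv2.imwrite("pics/r5.png",np.hstack([r1,r2]))
E
```

```text
[(0.59, array([502.6,  91.6, 106. ]))]
t 21.94 tcp [440.1  92.5 329.8] F [-0.1 -0.6  0.6] M [ 0.03  0.01 -0.05] g 20.5 0.0
[True, True, True] [True, True, True]
[(0.91, array([ 610.9, -204.3,  122.9]))] [(0.81, array([ 618. , -201.7,   89.5]))]
t 23.82 tcp [ 565.7 -204.2  261. ] F [ 0.9 -0.4  0. ] M [-0.02  0.05 -0.01] g 20.1 0.0
```

View pics/r5.png

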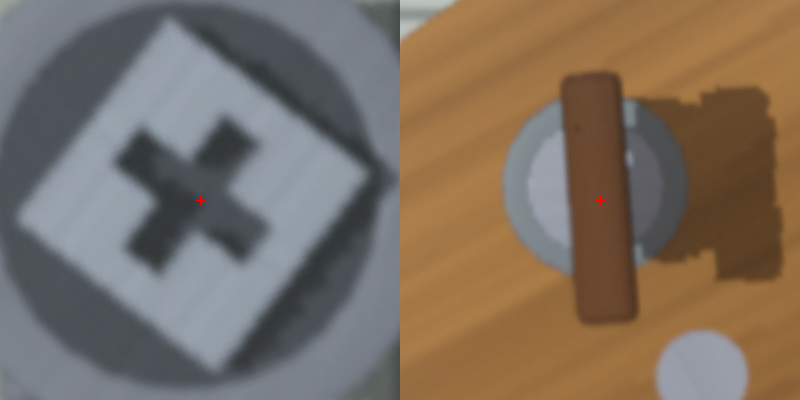

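The left panel shows the empty cross socket centred at (192,195), i.e. (505.8,93.3), with the hub's yaw about 52.4°. The right panel shows the bar centred at (598,198), i.e. (614.5,-204.6), at yaw 3.5°. Taking the key now.

```bash
python3 - <<'E'
from h import *
grip(0.5,50)
robot.servo_line([614.5,-204.7,190],feed=200)
robot.servo_line([614.5,-204.7,103],feed=80); st()
grip(0,50); robot.hold(0.3); st()
robot.servo_line([614.5,-204.7,150],feed=60); robot.hold(.2); st()
robot.servo_line([590,-150,210],feed=200)
robot.servo_line([505.6,93,200],feed=220,rotation=down(52.3)); robot.hold(0.3); st()
for n in ("side","top"):
    c=cam(n); save(n,n[0]+"7"); print(n,find("key_flange",n,c,2),find("key_bar",n,c,2),find("key",n,c,2),find("hub_mouth",n,c,1))
im=cv2.imread("pics/s7.png"); K,R,t=cam("side"); p=K@(R@np.array([505,93,150.])+t); a,b=(p[:2]/p[2]).astype(int)
cv2.imwrite("pics/c7.png",cv2.resize(im[b-60:b+60,a-60:a+60],(480,480),interpolation=cv2.INTER_CUBIC))
E
```

```text
t 26.18 tcp [ 615.  -204.8  103.6] F [ 0.  -0.1  0.2] M [ 0.03 -0.06 -0.01] g 46.4 0.0
t 27.04 tcp [ 614.5 -204.8  103.1] F [0.4 0.  1.5] M [-0.04  0.09  0.03] g 15.5 50.0
t 28.18 tcp [ 614.3 -204.6  149.5] F [-0.8 -0.5 -1. ] M [ 0.05 -0.04 -0.01] g 15.7 50.0
t 30.37 tcp [505.8  92.5 200. ] F [-0.8 -0.6 -1.3] M [-0.05 -0.04 -0.03] g 15.6 50.0
side [(0.89, array([507.5,  93. , 173.6]))] [(0.64, array([504.1,  93.7, 222.5])), (0.23, array([532.4, 343. , 185.6]))] [(0.69, array([ 475.3, -171.8,   89.6])), (0.53, array([506.8,  92.2, 146.7]))] [(0.58, array([502.4,  94.7, 107.6]))]
top [(0.45, array([532.7, 337.5, 218.8]))] [] [] [(0.24, array([566.1, 344.3,  -3.5]))]
```

View pics/c7.png

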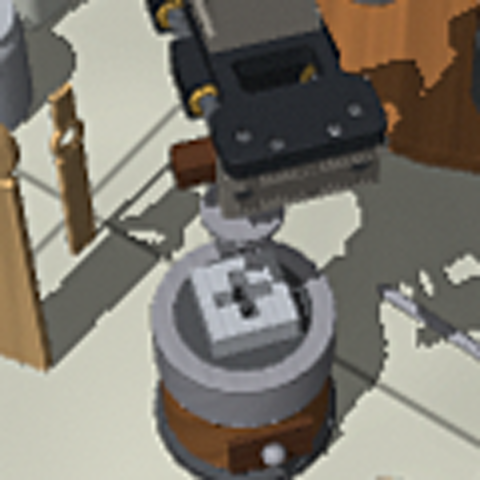

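The key is held upright above the socket (crop (245,295)), with its flange at (240,215). I'll lower it, watching the force.

```bash
cat >> h.py <<'E'
def lower(x,y,yaw,z0,z1,step=3,lim=6,feed=40):
    r=down(yaw)
    for z in np.arange(z0,z1-.01,-step):
        robot.servo_line([x,y,z],feed=feed,rotation=r); o=robot.observe()
        f=o["contact_force"]
        if f[2]>lim or np.hypot(*f[:2])>12:
            robot.hold(.1); o=st()
            if o["contact_force"][2]>lim-2: return z
    st(); return None
E
python3 - <<'E'
from h import *
z=lower(505.7,93,52.3,168,139,3,5); print(z)
E
```

```text
t 34.07 tcp [505.5  92.9 140.8] F [ 0.3 -0.8 -2.2] M [-0.04 -0.03  0.02] g 16.0 50.0
None
```

It meshed without contact. Now I'll press it home and to the bottom of the hub's travel.

```bash
python3 - <<'E'
from h import *
grip(0,60)
for z in (138,136,134,131,128,127,126,125,124,123,122):
    robot.servo_line([505.6,93,z],feed=30); robot.hold(.15); o=st()
    if o["contact_force"][2]>20: break
E
```

```text
t 34.68 tcp [505.6  93.  138. ] F [ 0.1 -0.4 -1.7] M [-0.06 -0.05  0.01] g 15.6 60.0
t 35.08 tcp [505.7  93.1 136.1] F [-0.6 -0.   0.7] M [ 0.   -0.09  0.03] g 15.5 60.0
t 35.48 tcp [505.8  93.  134.1] F [ 0.6 -0.5  1.3] M [-0.02 -0.06 -0.02] g 15.6 60.0
t 35.88 tcp [505.8  93.1 131.2] F [-0.1  0.7  2.6] M [-0.02 -0.12  0.  ] g 15.8 60.0
t 36.28 tcp [505.9  93.1 128.2] F [0.  0.5 4.8] M [ 0.02 -0.16  0.  ] g 15.2 60.0
t 36.68 tcp [505.8  93.1 127.2] F [0.6 0.1 6. ] M [ 0.04 -0.16  0.03] g 15.5 60.0
t 37.08 tcp [505.9  93.1 126.3] F [ 1.7 -0.1  5.9] M [-0.04 -0.13  0.01] g 15.4 60.0
t 37.48 tcp [505.9  93.1 125.9] F [-0.6 -0.4 12.4] M [-0.2   0.36 -0.02] g 15.4 60.0
t 37.88 tcp [506.   93.1 125.8] F [-3.8 -1.1 19.3] M [-0.34  1.07 -0.06] g 15.5 60.0
t 38.28 tcp [506.1  93.1 125.8] F [-6.1 -2.8 29. ] M [-0.55  1.67  0.04] g 15.2 60.0
```

```bash
python3 - <<'E'
from h import *
robot.servo_line([505.9,93,124.2],feed=10); robot.hold(.5); o=st(); print(np.degrees((Ro.from_rotvec(o["tcp_rot"])*Ro.from_rotvec(down(52.3)).inv()).as_rotvec()))
c=cam("side"); im=save("side","s8"); print(find("key_flange","side",c,2),find("stick_eye","side",c,3))
K,R,t=c; p=K@(R@np.array([505,150,130.])+t); a,b=(p[:2]/p[2]).astype(int)
cv2.imwrite("pics/c8.png",cv2.resize(im[b-75:b+75,max(a-130,0):a+70,::-1],(800,600),interpolation=cv2.INTER_CUBIC))
E
```

```text
t 39.06 tcp [506.   93.1 125.9] F [-4.  -1.7 19.5] M [-0.37  1.09 -0.01] g 15.8 60.0
[-0.07668467 -0.02724683 -0.00322818]
[(0.45, array([504.7,  94. ,  93.5]))] [(0.87, array([527.7, 338.8, 185.3])), (0.84, array([646.7,  61.1, 100.6])), (0.69, array([502.9,  89.8, 147.9]))]
```

View pics/c8.png

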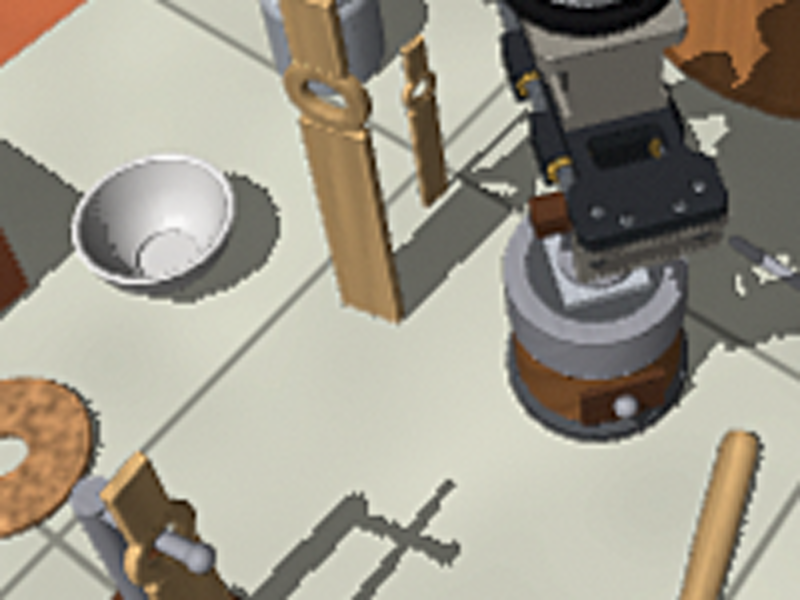

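The picture shows the key's flange flat on the lowered hub at (600,270) and the stick still hanging on the peg at (190,550). The hub stays at the bottom of its travel under about 19 N.

```bash
python3 -c "
from h import *
st(); print(robot.job_done())"
```

```text
t 39.21 tcp [506.   93.1 125.9] F [-4.2 -2.  20.2] M [-0.38  1.08 -0.02] g 15.6 60.0
the job is handed in; nothing more can be done
None
```

I've handed the job in at about 39 s: the stick hangs on the peg, and the key is meshed, fully home and still gripped, holding the hub at the bottom of its travel with about 20 N. I didn't re-check the gourd, flask and jar in a final picture, but the arm met no unexpected force.

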